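Take the used filter out of the bench dust extractor

ROBOT

A 6-joint arm with a two-finger parallel gripper is mounted at the origin on the work surface. World frame = base frame: x ahead of the robot, y to its left, z up, the work surface at z = 0. Lengths are in m, angles in rad, forces in N, time in s.
With the tool pointing down it reaches from about 0.3 to 0.775 m from the base axis. Payload 14.6 kg.
Tool frame: the origin (TCP) lies at the very end of the fingers, on their centre line; the grasp point (between the pads) lies 19 mm behind it; z points along the fingers, y is the direction in which the jaws open and shut (so a half turn about z gives the same grasp; the last joint's range is limited). The gripper opens to 94 mm and grips with 3 to 60 N. Pads are 16 mm wide; open, the fingers measure 119 mm over their backs; the gripper's body (75 mm by 177 mm) begins 78 mm behind the grasp point.
Start: joints at [-1.348, 0.3, 1.521, -0, 1.321, -0.067], TCP at [0.157, -0.527, 0.168] pointing down, gripper open.
Joint ranges: [-3.03, 3.03], [-0.79, 2.21], [0.23, 2.52], [-1.04, 4.18], [0, 3.07], [-2.55, 2.55]. Speed limits (rad/s): [2.22, 2.22, 2.57, 3.14, 3.14, 3.14].

INTERFACE

Orientations are given as [roll, pitch, yaw] about the fixed x, y, z axes, in that order (R = Rz(yaw) Ry(pitch) Rx(roll)).
In Python, from station import get_obs, vision, hand_in gives the robot as it stands.
- The arm moves only by the tool play_rows, never from a script. Its argument "moves" is a list of rows, each an object with "claw": the opening, from 0 (shut) to 1 (fully open); "linear": the shift along the tool's x, y, z in mm, a list of three; "turn": the turn, a rotation vector about the tool's x, y, z in rad, a list of three. In form: [{"claw": claw, "linear": [tx, ty, tz], "turn": [ax, ay, az]}, ...]. A call has 1 to 8 rows; each row is the pose to reach, as a shift and turn from the pose measured when the call began, along the tool's axes at that moment; what a row does not reach only later rows make up. A row lasts 1/8 s, in which the tool goes at most 62.5 mm and 10.7 degrees, less where a joint would pass 70% of its speed; a pose out of reach is approached as far as the arm can. A call with a gripper value outside its range is refused whole. The fingers move at their own pace and stop on an object; "force" is the grip in N (left out, the last holds). Time passes only in rows, so rows that repeat a pose let the fingers close. It gives the time, the measured TCP pose, the force and the opening at its end, in the units of the state.
- get_obs(): the state, without advancing time (a new reading comes with each control period).
- vision.camera(name): name is "scene" or "top" or "wrist"; returns the picture (420x560x3 uint8, blue, green, red); there is no depth.
- vision.camera_info(name): a dict with "camera_matrix" (3x3 intrinsics, pixels), "rvec" (rotation vector, rad) and "tvec" (3), from world to camera coordinates, as OpenCV has them; the wrist camera has in their place "mount" (4x4, takes a point from camera to tool coordinates, whose origin is the TCP and whose axes are the flange's). Camera axes: x right, y down, z forward; pixel columns grow to the right and rows downward; lengths in m; the calibration is good to about 2 mm. A picture is of the moment at which its call begins: read the wrist's pose just before it. camera_info takes no time and is no camera call.
- hand_in(): hands the job in, once; it reports no verdict.
The state is a dict: "time_s": time; "qpos": joint angles; "joint_vel": joint speeds; "tau": joint torques, N m; "ee_pos": TCP position; "eef_rot": TCP orientation; "force": force on the tool from outside, world axes, zero at the start; "moment": the same for the moment, N m; "grip_width": finger opening in m.
Only numpy, scipy, OpenCV 4.12 (cv2) and the standard library are available. Lean on these libraries where they do the work, as an engineer would, in place of code of your own. Each camera call takes 0.05 s, during which the arm holds its last target.

TASK

The filter cartridge in the watchmaker's dust extractor is due for cleaning. Push the cartridge down into its bay until the latch lets go and it springs up, then pull it out and stand it upright in the shallow steel tray, leaving the other things on the bench where they are.

Things in the scene. Friction and masses are not known exactly. Their poses are not given: they have to be found in the camera images.
- extractor: Grey box-shaped bench dust extractor, fixed, 220 (x) x 260 (y) x 108 mm high, flat top. Origin at the centre of its underside, z up. The filter bay is an upright shaft open at the top, 49 mm along x by 103 mm along y, centred at x = 0, y = -45 mm; the other (+y) half of the top has dark air slots.
- bay (a point): Centre of the bay's mouth, level with the extractor's flat top, 108 mm above the table; axes as the extractor's. A cartridge that has sprung out stands loosely in the bay, 52 mm of its length still inside, its top about 38 mm above this point; it can then be gripped and lifted straight up.
- cartridge: Loose black filter cartridge, paper pleats on its sides, 46 (x) x 100 (y) x 90 mm (z), 0.1 to 0.2 kg. Origin at the centre of its underside, z up; axes as the extractor's while in the bay. The upper 60 mm is a full block, gripped across the 46 mm; the lower 30 mm has notches for the latch and full-width feet on which it stands. At the start it is latched in the bay and cannot be pulled out.
- cartridge_top (a point): Centre of the cartridge's flat top face, 90 mm above its underside, marked with a thin grey ring: the place to push. At the start it is about 4 mm above the extractor's flat top.
- ejector (a joint): Height (m) of the spring ejector under the cartridge: about 0 latched, falls to -0.010 (hard stop) as the cartridge is pushed in, 0.034 when sprung out. The latch lets go for good once the cartridge is pushed in about 6 mm (to be sure, push nearly to the stop); this takes about 5 to 10 N, more only on the stop. It springs up when the push is taken away.
- tray: Shallow open steel tray fixed to the table, 170 (x) x 210 (y) x 28 mm high, walls and floor 3 mm. Origin at the centre of its underside, z up.
- jar: Bystander: closed glass jar, 68 mm across, 85 mm high, origin at the centre of its underside.
- watch_pillow: Bystander: grey display pillow with a wristwatch on it, 60 x 80 x 56 mm, origin at the centre of its underside.
- screwdriver: Bystander: 170 mm screwdriver lying on the bench, origin near the middle of its underside.

How it is judged:
By the outcome, as a careful person would: the job done as asked, in the order asked, and still so for the second after the job is handed in, with the robot touching nothing.
It also fails if it takes over 48 s, if anything falls off the work surface, if the arm or the gripper's body presses on something with over 40 N, if the wrist force passes 120 N, or if a joint passes its speed limit or range.

## Working session

There is one attempt and no reset: what is moved stays moved. The work goes in short steps, Python scripts to look and compute and a tool call to move; the robot and the scene stay as the last step left them, time stands still between calls to the robot, and variables do not carry over. Pictures are saved under pics/ and viewed, and the job is handed in when it is done.

Besides the shell and the picture viewer there is one more tool, called after "Call:" in YAML: its name, and indented under it one key for each argument. play_rows: Moves the arm, as the interface text tells. Its arguments: {"type":"object","properties":{"moves":{"type":"array","items":{"type":"object","properties":{"claw":{"type":"number"},"linear":{"type":"array","items":{"type":"number"}},"turn":{"type":"array","items":{"type":"number"}}}}},"force":{"type":"number"}},"required":["moves"]}

```bash
mkdir -p pics; python3 - <<'E'
from station import get_obs, vision
import cv2
o=get_obs(); print(o)
for n in ("scene","top"):
    cv2.imwrite(f"pics/{n}0.png",vision.camera(n)); print(n,vision.camera_info(n))
print(vision.camera_info("wrist"))
E
```

```text
{'time_s': 0.0, 'qpos': array([-1.34756481e+00,  3.00481349e-01,  1.52158922e+00,  9.11778321e-07,
        1.32069881e+00, -6.66464819e-02]), 'joint_vel': array([ 8.91875893e-05,  1.75938265e-03, -2.66611688e-04,  4.99034450e-04,
        6.94684278e-04,  3.91659590e-05]), 'tau': array([-1.72540811e-03, -5.31804442e+01, -3.52737522e+01,  7.07967044e-02,
        2.44221976e-02, -7.93888876e-05]), 'ee_pos': array([ 0.15711357, -0.52675831,  0.16767729]), 'eef_rot': array([-3.14041860e+00, -7.92474461e-05,  2.89877729e-01]), 'force': array([ 0.47333924,  0.15416067, -0.49119008]), 'moment': array([-0.03097094, -0.0063197 ,  0.01725037]), 'grip_width': 0.09411978306629988}
scene {'camera_matrix': array([[424.89165672,   0.        , 276.62429636],
       [  0.        , 424.89165672, 207.58987486],
       [  0.        ,   0.        ,   1.        ]]), 'rvec': array([ 1.71746597,  2.1415636 , -0.60912602]), 'tvec': array([ 0.16120353, -0.47504536,  1.25084753])}
top {'camera_matrix': array([[412.4475499 ,   0.        , 271.62558584],
       [  0.        , 412.4475499 , 213.91123225],
       [  0.        ,   0.        ,   1.        ]]), 'rvec': array([ 2.18324128, -2.16305804,  0.13410324]), 'tvec': array([-0.01605924,  0.62367748,  0.92374639])}
{'camera_matrix': array([[364.70347964,   0.        , 281.66736057],
       [  0.        , 364.70347964, 216.57130648],
       [  0.        ,   0.        ,   1.        ]]), 'mount': array([[-5.78582498e-04, -9.71097370e-01, -2.38682978e-01,
         6.92956133e-02],
       [ 9.99999793e-01, -4.94606316e-04, -4.11723899e-04,
        -3.22462373e-05],
       [ 2.81769887e-04, -2.38683167e-01,  9.71097455e-01,
        -2.16779818e-01],
       [ 0.00000000e+00,  0.00000000e+00,  0.00000000e+00,
         1.00000000e+00]])}
```

View pics/scene0.png

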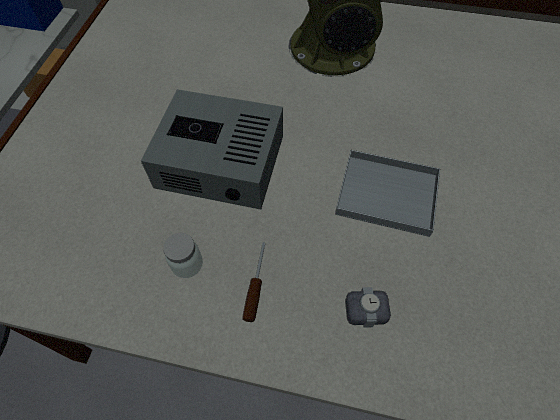

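View pics/top0.png

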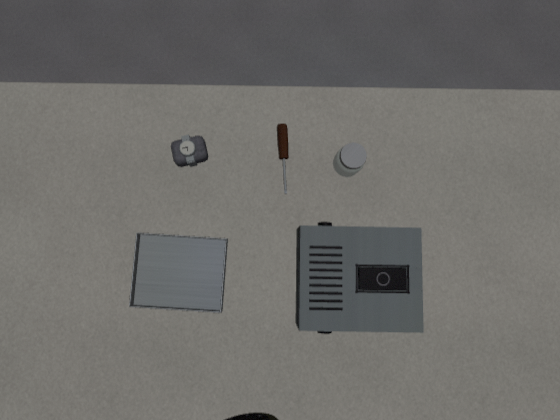

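The top view shows the extractor at lower right (cartridge ring at about (383,279)), the tray at lower left (130–228, 233–311), and the jar, screwdriver and pillow above. The arm is out of view. Next I'll measure these.

```bash
cat > h.py <<'E'
import numpy as np, cv2
from station import get_obs, vision
from scipy.spatial.transform import Rotation as Ro
def cam(n):
    i=vision.camera_info(n); R=cv2.Rodrigues(i["rvec"])[0]; return i["camera_matrix"],R,np.array(i["tvec"])
def ray(n,p,z):
    K,R,t=cam(n); d=R.T@np.linalg.inv(K)@np.array([p[0],p[1],1.]); c=-R.T@t
    return c+d*(z-c[2])/d[2]
def proj(n,P):
    K,R,t=cam(n); q=K@(R@np.array(P)+t); return q[:2]/q[2]
def wray(p,z,o):
    i=vision.camera_info("wrist"); M=i["mount"]; T=np.eye(4); T[:3,:3]=Ro.from_euler("xyz",o["eef_rot"]).as_matrix(); T[:3,3]=o["ee_pos"]
    W=T@M; d=W[:3,:3]@np.linalg.inv(i["camera_matrix"])@np.array([p[0],p[1],1.]); c=W[:3,3]
    return c+d*(z-c[2])/d[2]
E
python3 - <<'E'
from h import *
im=cv2.imread("pics/top0.png"); g=cv2.cvtColor(im,cv2.COLOR_BGR2GRAY)
# cartridge/bay dark region
m=np.zeros_like(g); m[255:305,348:418]=(g[255:305,348:418]<60)*255
c=max(cv2.findContours(m,0,2)[0],key=cv2.contourArea); r=cv2.minAreaRect(c); print("bay px",r)
b=cv2.boxPoints(r); w=np.array([ray("top",p,.108) for p in b]); print(w.round(4), w.mean(0), np.linalg.norm(w[0]-w[1]),np.linalg.norm(w[1]-w[2]))
print("ring top",ray("top",(383,279),.112),"scene",ray("scene",(195,128),.112))
for n,pts,z in (("top",[(301,227),(421,228),(423,331),(299,330)],.108),("scene",[(178,91),(283,107),(265,167+3),(143,163)],.108),
 ("top",[(138,234),(228,238),(222,311),(131,306)],.028),("scene",[(352,152),(439,169),(432,234-8),(336,215-6)],.028)):
    w=np.array([ray(n,p,z) for p in pts]); print(n,z,w[:,:2].round(3).tolist(),"c",w.mean(0).round(4),[round(float(np.linalg.norm(w[i]-w[i-1])),3) for i in range(4)])
for p,z in (((352,154),.085),((188,148),.056),((283,155),.02)): print(ray("top",p,z))
a=cv2.resize(im[215:345,290:435],None,fx=5,fy=4.5,interpolation=cv2.INTER_CUBIC); cv2.imwrite("pics/ex.png",cv2.convertScaleAbs(a,alpha=1.8))
a=cv2.resize(im[220:325,115:245],None,fx=5.5,fy=5.5,interpolation=cv2.INTER_CUBIC); cv2.imwrite("pics/tr.png",cv2.convertScaleAbs(a,alpha=1.5))
print(vision and get_obs()["time_s"])
E
```

```text
bay px ((382.0096435546875, 278.5002136230469), (54.52837371826172, 28.03327751159668), 1.1017061471939087)
[[ 0.4523 -0.1849  0.108 ]
 [ 0.5109 -0.1868  0.108 ]
 [ 0.5096 -0.3029  0.108 ]
 [ 0.4509 -0.3002  0.108 ]] [ 0.48091413 -0.24370981  0.108     ] 0.058600717450380264 0.11612333739378845
ring top [ 0.47996545 -0.24459558  0.112     ] scene [ 0.47966778 -0.24149993  0.112     ]
top 0.108 [[0.588, -0.072], [0.589, -0.33], [0.373, -0.327], [0.374, -0.068]] c [ 0.4809 -0.1994  0.108 ] [0.215, 0.258, 0.216, 0.259]
scene 0.108 [[0.374, -0.32], [0.373, -0.065], [0.556, -0.063], [0.593, -0.32]] c [ 0.4739 -0.1921  0.108 ] [0.219, 0.255, 0.183, 0.259]
top 0.028 [[0.575, 0.298], [0.567, 0.09], [0.401, 0.101], [0.411, 0.307]] c [0.4886 0.199  0.028 ] [0.164, 0.208, 0.166, 0.207]
scene 0.028 [[0.404, 0.11], [0.411, 0.312], [0.567, 0.302], [0.569, 0.096]] c [0.4878 0.2051 0.028 ] [0.165, 0.203, 0.156, 0.205]
[ 0.75498243 -0.18831623  0.085     ]
[0.77189209 0.18367723 0.056     ]
[ 0.76737326 -0.03650069  0.02      ]
0.1
```

View pics/ex.png

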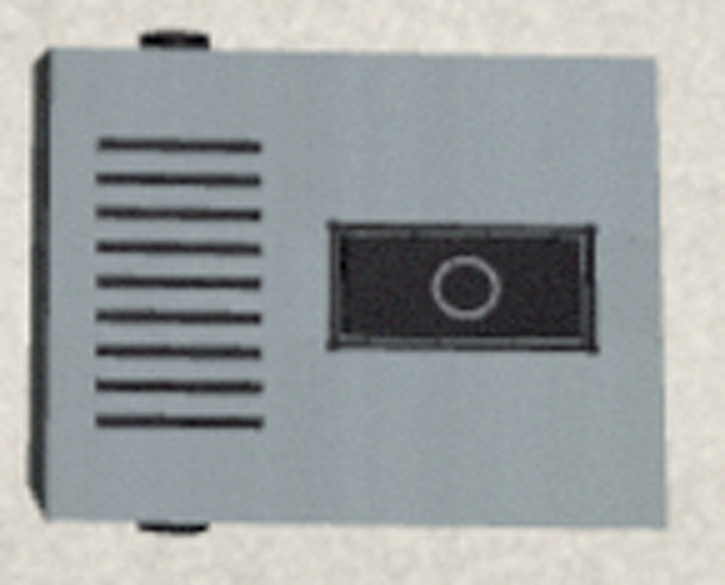

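View pics/tr.png

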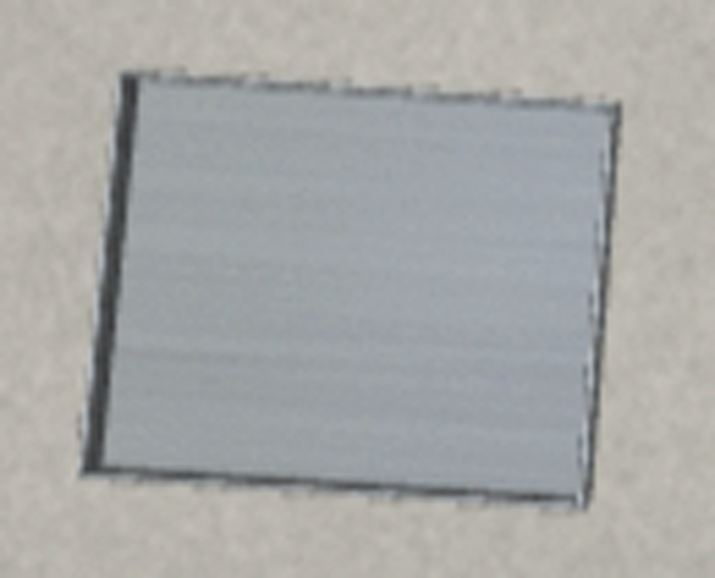

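The cartridge ring reads (0.480, -0.243) in both views. The extractor is at (0.481, -0.199) with yaw about -0.01, which fits its -45 mm bay offset. The tray is at (0.488, 0.202) with yaw about -0.04. Sizes match the given ones. Next I'll hover over the cartridge with the jaws along x.

```bash
cat >> h.py <<'E'
def to(pos,yaw):
    o=get_obs(); R=Ro.from_euler("xyz",o["eef_rot"]); T=Ro.from_euler("xyz",[np.pi,0,yaw])
    print("t",o["time_s"],"linear",(R.inv().apply(np.array(pos)-o["ee_pos"])*1000).round(1),"turn",(R.inv()*T).as_rotvec().round(4))
E
python3 -c "
from h import *
to([.480,-.243,.16],1.56)"
```

```text
t 0.1 linear [ 390.5 -179.7    8. ] turn [-8.0000e-04 -7.0000e-04 -1.2702e+00]
```

Call:
play_rows:
  moves:
    - {"claw":0,"linear":[50,-23,1],"turn":[0,0,-0.16]}
    - {"claw":0,"linear":[100,-46,2],"turn":[0,0,-0.32]}
    - {"claw":0,"linear":[150,-69,3],"turn":[0,0,-0.48]}
    - {"claw":0,"linear":[200,-92,4],"turn":[0,0,-0.64]}
    - {"claw":0,"linear":[250,-115,5],"turn":[0,0,-0.8]}
    - {"claw":0,"linear":[300,-138,6],"turn":[0,0,-0.96]}
    - {"claw":0,"linear":[350,-161,7],"turn":[0,0,-1.12]}
    - {"claw":0,"linear":[390.5,-179.7,8],"turn":[-0.001,-0.001,-1.27]}

```text
time_s: 1.1
ee_pos: [0.4812, -0.2413, 0.1597]
eef_rot: [-3.141, 0.0, 1.566]
force: [0.6, 0.2, 0.5]
grip_width: 0.0177
```

```bash
python3 -c "
from h import *
to([.480,-.243,.16],1.56)"
```

```text
t 1.1 linear [-1.7 -1.2 -0.3] turn [-0.0004  0.0001  0.0057]
```

Call:
play_rows:
  moves:
    - {"claw":0,"linear":[-1.7,-1.2,0],"turn":[0,0,0.006]}
    - {"claw":0,"linear":[-1.7,-1.2,0],"turn":[0,0,0.006]}
    - {"claw":0,"linear":[-1.7,-1.2,0],"turn":[0,0,0.006]}

```text
time_s: 1.48
ee_pos: [0.4793, -0.2438, 0.1597]
eef_rot: [-3.141, 0.0, 1.557]
force: [-0.0, 0.0, -0.2]
grip_width: 0.0004
```

```bash
python3 -c "
from h import *
o=get_obs(); print(o['ee_pos'],o['eef_rot'],o['grip_width'],o['joint_vel'].round(3))
cv2.imwrite('pics/w1.png',cv2.convertScaleAbs(vision.camera('wrist'),alpha=1.5))"
```

```text
[ 0.47932256 -0.24377726  0.15970464] [-3.14109660e+00  1.26978933e-04  1.55748046e+00] 0.00043334384673610613 [ 0.     0.    -0.003  0.    -0.    -0.004]
```

View pics/w1.png

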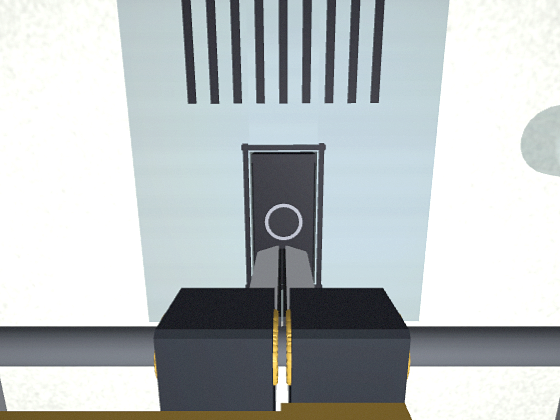

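The wrist view shows the grey ring at about (283.5, 222), inside the dark bay frame (243–326 px). The closed fingertips point just below it.

```bash
python3 -c "
from h import *
o=get_obs()
print(wray((283.5,222),.112,o), wray((250,153),.112,o),wray((315,153),.112,o))
print('slots',wray((188,103),.108,o),wray((379,103),.108,o), 'frame', wray((243,147),.108,o),wray((325,147),.108,o))
to([.480,-.243,.102],1.56)"
```

```text
[ 0.48099718 -0.24388982  0.112     ] [ 0.45764336 -0.19248767  0.112     ] [ 0.50419572 -0.19312476  0.112     ]
slots [ 0.41481866 -0.15739205  0.108     ] [ 0.54933462 -0.15924288  0.108     ] frame [ 0.45237211 -0.18839739  0.108     ] [ 0.51175726 -0.18921063  0.108     ]
t 1.525 linear [ 0.8  0.7 57.8] turn [-0.0004  0.0002 -0.0023]
```

Centre is (0.481, -0.2435), width 46.6 mm and yaw about -0.014, matching the other cameras. Pushing now.

Call:
play_rows:
  moves:
    - {"claw":0,"linear":[0.3,1.5,20],"turn":[0,0,0]}
    - {"claw":0,"linear":[0.3,1.5,40],"turn":[0,0,0]}
    - {"claw":0,"linear":[0.3,1.5,46],"turn":[0,0,0]}
    - {"claw":0,"linear":[0.3,1.5,49],"turn":[0,0,0]}
    - {"claw":0,"linear":[0.3,1.5,51],"turn":[0,0,0]}
    - {"claw":0,"linear":[0.3,1.5,53],"turn":[0,0,0]}
    - {"claw":0,"linear":[0.3,1.5,53],"turn":[0,0,0]}

```text
time_s: 2.4
ee_pos: [0.4809, -0.2435, 0.1069]
eef_rot: [-3.141, 0.0, 1.558]
force: [-0.3, -0.0, -0.4]
grip_width: 0.0004
```

No contact force yet, so I'll go down further in small steps.

Call:
play_rows:
  moves:
    - {"claw":0,"linear":[0,0,1.5],"turn":[0,0,0]}
    - {"claw":0,"linear":[0,0,3],"turn":[0,0,0]}
    - {"claw":0,"linear":[0,0,3],"turn":[0,0,0]}

```text
time_s: 2.78
ee_pos: [0.4808, -0.2435, 0.1038]
eef_rot: [-3.141, 0.0, 1.558]
force: [0.6, -0.1, -0.3]
grip_width: 0.0002
```

```bash
python3 -c "
from h import *
o=get_obs(); print(o['ee_pos'],o['force'],o['moment'])
cv2.imwrite('pics/w2.png',cv2.convertScaleAbs(vision.camera('wrist'),alpha=1.5))
s=vision.camera('scene'); cv2.imwrite('pics/s2.png',cv2.resize(s[40:240,100:340],None,fx=3,fy=3))"
```

```text
[ 0.48082039 -0.24347509  0.10375058] [ 0.55090897 -0.14682615 -0.31997364] [-0.05407881 -0.06578934  0.00796662]
```

View pics/w2.png

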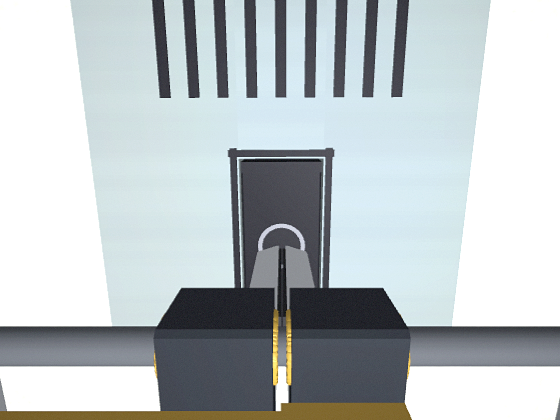

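View pics/s2.png

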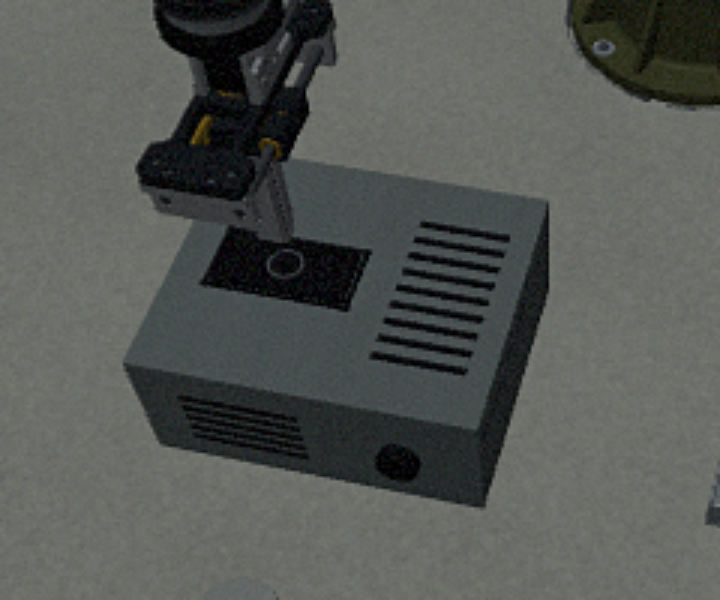

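The fingertips are visibly still above the cartridge, at scene pixel about (194, 120) against the ring at (195, 128). I'll compute the actual tip height.

```bash
python3 -c "
from h import *
for z in (.1038,.112,.12,.13,.14,.15): print(z,proj('scene',[.4808,-.2435,z]).round(1))
for p in [(182,222),(190,118),(194,120),(197,118)]: print(p)
cv2.imwrite('pics/t2.png',cv2.resize(vision.camera('top')[220:340,290:430],None,fx=5,fy=5))
s=vision.camera('scene'); cv2.imwrite('pics/s3.png',cv2.convertScaleAbs(cv2.resize(s[90:150,150:240],None,fx=8,fy=8,interpolation=2),alpha=2))
"
```

```text
0.1038 [194.6 130.7]
0.112 [194.  128.2]
0.12 [193.3 125.8]
0.13 [192.5 122.6]
0.14 [191.7 119.5]
0.15 [190.8 116.2]
(182, 222)
(190, 118)
(194, 120)
(197, 118)
```

View pics/s3.png

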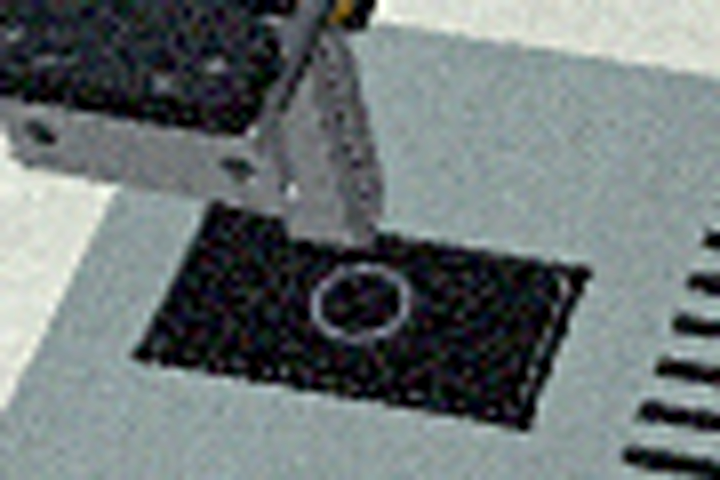

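View pics/t2.png

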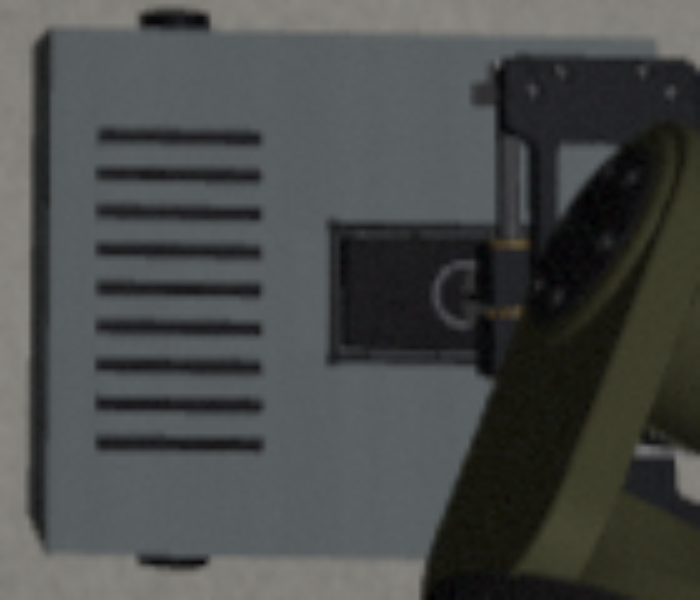

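```bash
python3 -c "
from h import *
i=vision.camera_info('wrist'); M=np.linalg.inv(i['mount'])
for z in (0,-.01,-.019,-.03,-.036,-.045):
  q=i['camera_matrix']@(M@np.array([0,0,z,1]))[:3]; print(z,q[:2]/q[2])
w=cv2.imread('pics/w2.png'); cv2.imwrite('pics/w2z.png',cv2.resize(w[200:330,210:350],None,fx=5,fy=4.6,interpolation=2))
"
```

```text
0 [281.19901111 241.29250989]
-0.01 [281.1750158  246.39826248]
-0.019 [281.15150913 251.40004378]
-0.03 [281.11995825 258.11348065]
-0.036 [281.10126904 262.09019466]
-0.045 [281.07100709 268.5293718 ]
```

View pics/w2z.png

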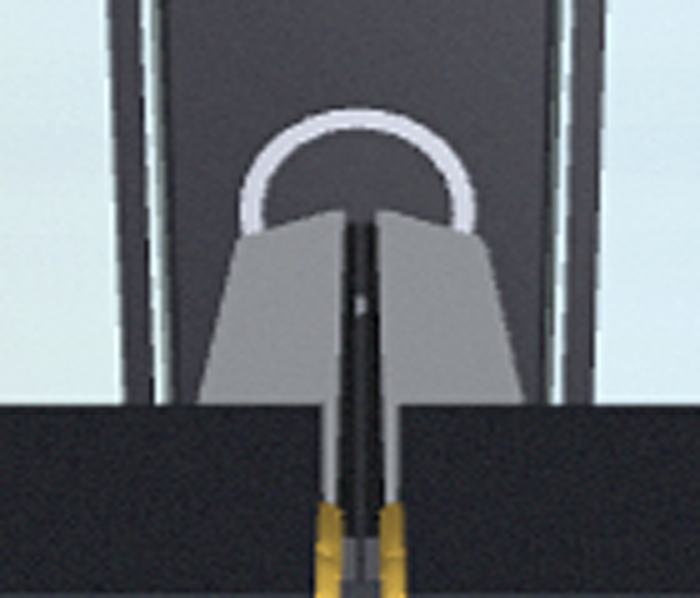

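The ring's wrist projection agrees with the reported pose. However, the finger ends sit about 30 mm short of the nominal TCP: the tip edge is at (282, 246), and at z=0 it should be near row 227. So the real tips are at about z = 0.135–0.14, and I'll keep descending guided by force.

Call:
play_rows:
  moves:
    - {"claw":0,"linear":[0,0,6],"turn":[0,0,0]}
    - {"claw":0,"linear":[0,0,12],"turn":[0,0,0]}
    - {"claw":0,"linear":[0,0,17],"turn":[0,0,0]}
    - {"claw":0,"linear":[0,0,17],"turn":[0,0,0]}

```text
time_s: 3.48
ee_pos: [0.4807, -0.2434, 0.0864]
eef_rot: [-3.141, -0.0, 1.558]
force: [-0.1, 0.3, 0.4]
grip_width: 0.0006
```

Call:
play_rows:
  moves:
    - {"claw":0,"linear":[0,0,2],"turn":[0,0,0]}
    - {"claw":0,"linear":[0,0,4],"turn":[0,0,0]}
    - {"claw":0,"linear":[0,0,4],"turn":[0,0,0]}

```text
time_s: 3.85
ee_pos: [0.4806, -0.2434, 0.0823]
eef_rot: [-3.14, -0.0, 1.558]
force: [0.8, 0.8, -0.2]
grip_width: 0.0002
```

Call:
play_rows:
  moves:
    - {"claw":0,"linear":[0,0,2],"turn":[0,0,0]}
    - {"claw":0,"linear":[0,0,3],"turn":[0,0,0]}
    - {"claw":0,"linear":[0,0,3],"turn":[0,0,0]}

```text
time_s: 4.22
ee_pos: [0.4806, -0.2434, 0.0792]
eef_rot: [-3.14, -0.0, 1.558]
force: [0.1, -0.4, 0.3]
grip_width: 0.0003
```

```bash
python3 -c "
from h import *
o=get_obs(); print(o['ee_pos'],o['force'])
w=vision.camera('wrist')
cv2.imwrite('pics/w4.png',cv2.resize(cv2.convertScaleAbs(w,alpha=1.5)[180:330,210:350],None,fx=4,fy=4,interpolation=2))
s=vision.camera('scene'); cv2.imwrite('pics/s4.png',cv2.convertScaleAbs(cv2.resize(s[90:150,150:240],None,fx=8,fy=8,interpolation=2),alpha=2))"
```

```text
[ 0.48060274 -0.24335963  0.07921203] [ 0.08576319 -0.43633053  0.26024566]
```

View pics/s4.png

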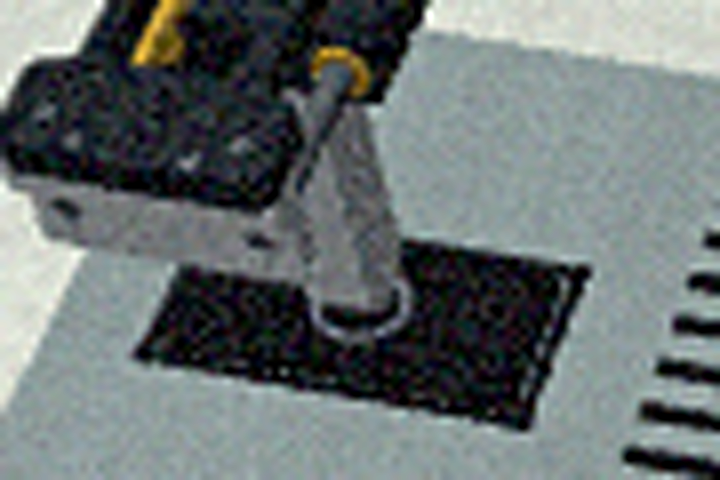

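View pics/w4.png

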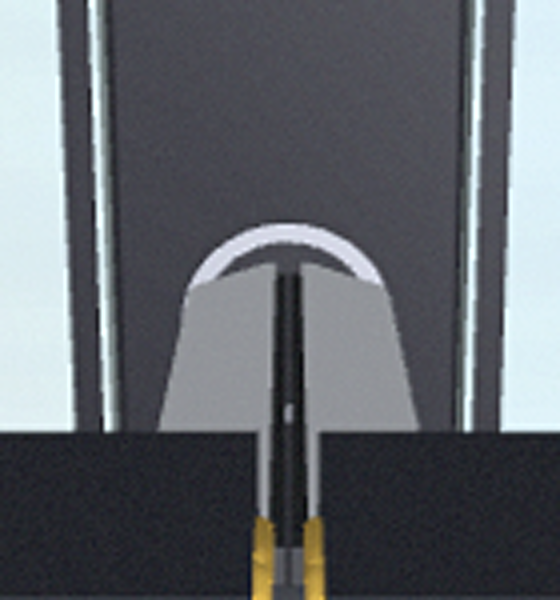

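The tips are almost at the ring centre, at scene pixel about (194, 127). I'll continue in small steps until contact.

Call:
play_rows:
  moves:
    - {"claw":0,"linear":[0,0,2],"turn":[0,0,0]}
    - {"claw":0,"linear":[0,0,2],"turn":[0,0,0]}

```text
time_s: 4.58
ee_pos: [0.4806, -0.2434, 0.0771]
eef_rot: [-3.14, -0.0, 1.558]
force: [0.5, 0.4, 0.3]
grip_width: 0.0005
```

Call:
play_rows:
  moves:
    - {"claw":0,"linear":[0,0,2],"turn":[0,0,0]}
    - {"claw":0,"linear":[0,0,2],"turn":[0,0,0]}

```text
time_s: 4.82
ee_pos: [0.4808, -0.2435, 0.0754]
eef_rot: [-3.141, -0.0, 1.558]
force: [0.1, 0.0, 4.1]
grip_width: 0.0004
```

Call:
play_rows:
  moves:
    - {"claw":0,"linear":[0,0,2],"turn":[0,0,0]}
    - {"claw":0,"linear":[0,0,2],"turn":[0,0,0]}

```text
time_s: 5.08
ee_pos: [0.4809, -0.2436, 0.0736]
eef_rot: [-3.141, 0.0, 1.558]
force: [0.3, 0.4, 5.6]
grip_width: 0.0004
```

Contact came at z of about 0.076, so the tips are about 36 mm short of the nominal TCP. I'll push on towards the stop at about 0.066.

Call:
play_rows:
  moves:
    - {"claw":0,"linear":[0,0,2],"turn":[0,0,0]}
    - {"claw":0,"linear":[0,0,4.5],"turn":[0,0,0]}
    - {"claw":0,"linear":[0,0,4.5],"turn":[0,0,0]}

```text
time_s: 5.45
ee_pos: [0.4811, -0.2436, 0.0692]
eef_rot: [3.141, 0.0, 1.558]
force: [-0.3, -0.0, 4.9]
grip_width: 0.0007
```

Call:
play_rows:
  moves:
    - {"claw":0,"linear":[0,0,2],"turn":[0,0,0]}
    - {"claw":0,"linear":[0,0,2],"turn":[0,0,0]}

```text
time_s: 5.7
ee_pos: [0.4813, -0.2438, 0.0675]
eef_rot: [3.141, 0.001, 1.558]
force: [-0.7, 0.1, 5.6]
grip_width: 0.0002
```

That is about 8.7 mm in. I'll add a touch more, then retreat straight up.

Call:
play_rows:
  moves:
    - {"claw":0,"linear":[0,0,1.2],"turn":[0,0,0]}
    - {"claw":0,"linear":[0,0,1.2],"turn":[0,0,0]}
    - {"claw":0,"linear":[0,0,-15],"turn":[0,0,0]}
    - {"claw":0,"linear":[0,0,-40],"turn":[0,0,0]}
    - {"claw":0,"linear":[0,0,-80],"turn":[0,0,0]}
    - {"claw":0,"linear":[0,0,-120],"turn":[0,0,0]}
    - {"claw":1,"linear":[0,0,-140],"turn":[0,0,0]}
    - {"claw":1,"linear":[0,0,-140],"turn":[0,0,0]}

```text
time_s: 6.7
ee_pos: [0.4816, -0.2439, 0.2092]
eef_rot: [3.138, 0.002, 1.558]
force: [-0.1, 0.1, -0.2]
grip_width: 0.0171
```

Call:
play_rows:
  moves:
    - {"claw":1,"linear":[0,0,0],"turn":[0,0,0]}
    - {"claw":1,"linear":[0,0,0],"turn":[0,0,0]}
    - {"claw":1,"linear":[0,0,0],"turn":[0,0,0]}
    - {"claw":1,"linear":[0,0,0],"turn":[0,0,0]}

```text
time_s: 7.2
ee_pos: [0.4815, -0.2438, 0.2089]
eef_rot: [3.139, 0.002, 1.558]
force: [-0.1, -0.1, 0.1]
grip_width: 0.0572
```

```bash
python3 -c "
from h import *
o=get_obs(); print(o['ee_pos'],o['force'],o['grip_width'])
w=vision.camera('wrist')
cv2.imwrite('pics/w5.png',cv2.convertScaleAbs(w,alpha=1.5))
s=vision.camera('scene'); cv2.imwrite('pics/s5.png',cv2.convertScaleAbs(cv2.resize(s[40:200,110:310],None,fx=3.7,fy=3.7,interpolation=2),alpha=1.8))"
```

```text
[ 0.4814951  -0.2438456   0.20891644] [-0.06303131 -0.07834603  0.12989491] 0.057218257462674865
```

View pics/s5.png

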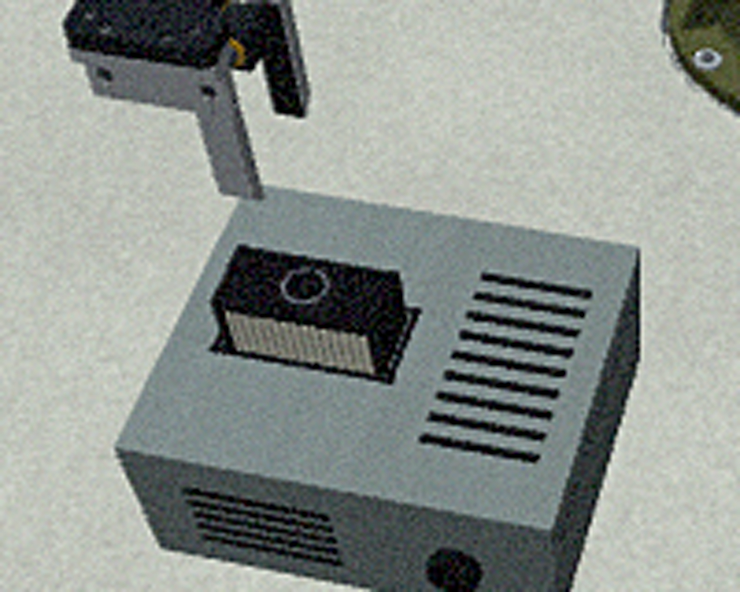

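View pics/w5.png

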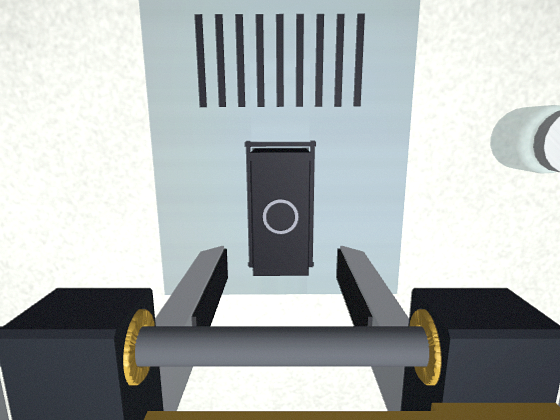

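It has sprung up: the pleats are visible and the ring is at wrist (280.5, 216). I'll check the ring's position and the open-finger tip height.

```bash
python3 -c "
from h import *
o=get_obs(); print(wray((280.5,216),.146,o), wray((252,149),.146,o),wray((308,149),.146,o))
for dx in (.029,.042):
  for z in (.14,.173,.209): print(dx,z,proj('scene',[.4815+dx,-.2438+.008,z]).round(1), proj('scene',[.4815+dx,-.2438-.008,z]).round(1))
i=vision.camera_info('wrist'); M=np.linalg.inv(i['mount'])
for z in (0,-.036):
 for s in(-1,1):
  q=i['camera_matrix']@(M@np.array([.008,s*.0286,z,1]))[:3]; print(z,q[:2]/q[2])
to([.481,-.2435,.154],1.558)
"
```

```text
[ 0.48109969 -0.24317626  0.146     ] [ 0.46033061 -0.19075593  0.146     ] [ 0.50263325 -0.1913436   0.146     ]
0.029 0.14 [190.6 130.2] [183.5 129. ]
0.029 0.173 [187.7 119.4] [180.3 118.2]
0.029 0.209 [184.3 106.8] [176.6 105.6]
0.042 0.14 [188.7 134.8] [181.5 133.6]
0.042 0.173 [185.6 124.1] [178.2 122.8]
0.042 0.209 [182.1 111.5] [174.4 110.3]
0 [234.84704637 228.93534074]
0 [327.52906088 228.88829085]
-0.036 [226.22466117 247.66850663]
-0.036 [335.95063522 247.61458559]
t 7.3 linear [ 0.5 -0.7 55.1] turn [ 0.003   0.0021 -0.0004]
```

The sign resolves: the real tips are at TCP z + 0.036 (about 0.245 now), and both views agree. For the grip I want the tips at 0.116, so TCP z = 0.080. First I'll finish opening and descend partway.

Call:
play_rows:
  moves:
    - {"claw":1,"linear":[0.5,-0.5,20],"turn":[0.003,0.002,0]}
    - {"claw":1,"linear":[0.5,-0.5,40],"turn":[0.003,0.002,0]}
    - {"claw":1,"linear":[0.5,-0.5,60],"turn":[0.003,0.002,0]}
    - {"claw":1,"linear":[0.5,-0.5,75],"turn":[0.003,0.002,0]}
    - {"claw":1,"linear":[0.5,-0.5,85],"turn":[0.003,0.002,0]}
    - {"claw":1,"linear":[0.5,-0.5,85],"turn":[0.003,0.002,0]}

```text
time_s: 8.05
ee_pos: [0.4812, -0.2434, 0.1237]
eef_rot: [-3.141, -0.0, 1.558]
force: [-1.0, -0.3, 0.3]
grip_width: 0.0942
```

```bash
python3 -c "
from h import *
to([.481,-.2435,.08],1.558); print(get_obs()['grip_width'])
s=vision.camera('scene'); cv2.imwrite('pics/s6.png',cv2.convertScaleAbs(cv2.resize(s[40:200,110:310],None,fx=3.7,fy=3.7,interpolation=2),alpha=1.8))
cv2.imwrite('pics/w6.png',cv2.convertScaleAbs(vision.camera('wrist'),alpha=1.5))
"
```

```text
t 8.05 linear [-0.1 -0.1 43.7] turn [-0.0007 -0.0003 -0.0004]
0.09424729802382815
```

View pics/s6.png

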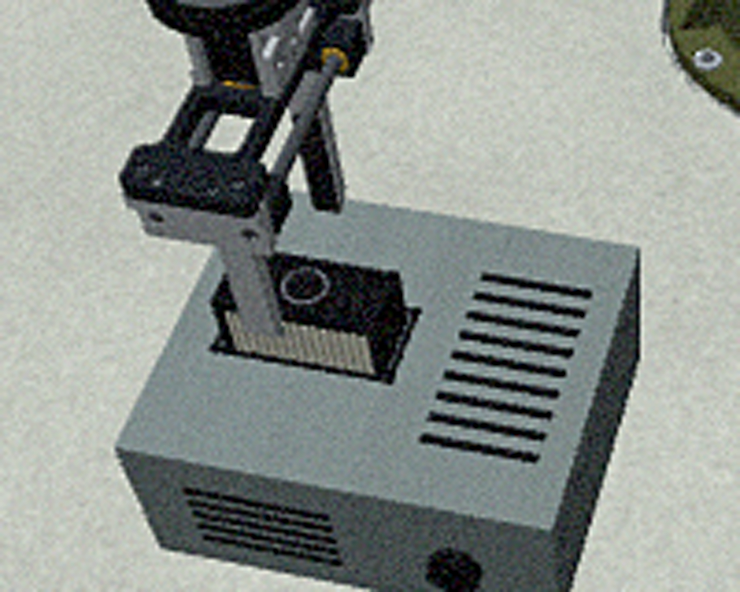

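View pics/w6.png

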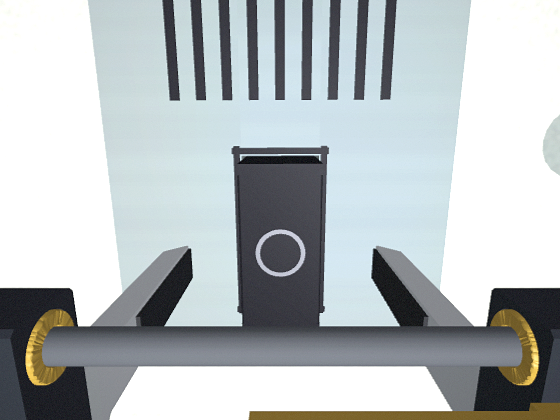

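The fingers straddle the cartridge symmetrically (tips at wrist px 190 and 375), and the near tip in the scene view at (185, 130) fits z of about 0.16. Next I'll descend and close.

Call:
play_rows:
  force: 25
  moves:
    - {"claw":1,"linear":[0,0,15],"turn":[0,0,0]}
    - {"claw":1,"linear":[0,0,30],"turn":[0,0,0]}
    - {"claw":1,"linear":[0,0,40],"turn":[0,0,0]}
    - {"claw":1,"linear":[0,0,43],"turn":[0,0,0]}
    - {"claw":1,"linear":[0,0,43],"turn":[0,0,0]}

```text
time_s: 8.78
ee_pos: [0.4816, -0.2437, 0.0816]
eef_rot: [3.141, 0.0, 1.558]
force: [0.4, 0.2, -0.5]
grip_width: 0.0939
```

Call:
play_rows:
  force: 25
  moves:
    - {"claw":0.3,"linear":[0,0,0],"turn":[0,0,0]}
    - {"claw":0.3,"linear":[0,0,0],"turn":[0,0,0]}
    - {"claw":0.3,"linear":[0,0,0],"turn":[0,0,0]}
    - {"claw":0.3,"linear":[0,0,0],"turn":[0,0,0]}
    - {"claw":0.3,"linear":[0,0,0],"turn":[0,0,0]}
    - {"claw":0.3,"linear":[0,0,0],"turn":[0,0,0]}
    - {"claw":0.3,"linear":[0,0,0],"turn":[0,0,0]}
    - {"claw":0.3,"linear":[0,0,0],"turn":[0,0,0]}

```text
time_s: 9.78
ee_pos: [0.4816, -0.2437, 0.0816]
eef_rot: [3.141, 0.0, 1.558]
force: [-0.5, 0.3, 0.2]
grip_width: 0.0459
```

Gripped at 45.9 mm, which matches the 46 mm block. Lifting straight up.

Call:
play_rows:
  moves:
    - {"claw":0.3,"linear":[0,0,-5],"turn":[0,0,0]}
    - {"claw":0.3,"linear":[0,0,-15],"turn":[0,0,0]}
    - {"claw":0.3,"linear":[0,0,-30],"turn":[0,0,0]}
    - {"claw":0.3,"linear":[0,0,-45],"turn":[0,0,0]}
    - {"claw":0.3,"linear":[0,0,-60],"turn":[0,0,0]}
    - {"claw":0.3,"linear":[0,0,-80],"turn":[0,0,0]}
    - {"claw":0.3,"linear":[0,0,-100],"turn":[0,0,0]}
    - {"claw":0.3,"linear":[0,0,-110],"turn":[0,0,0]}

```text
time_s: 10.78
ee_pos: [0.4818, -0.2438, 0.1932]
eef_rot: [3.14, 0.001, 1.558]
force: [0.2, -0.2, -1.2]
grip_width: 0.0458
```

```bash
python3 -c "
from h import *
to([.488,.202,.19],1.53); print(get_obs()['grip_width'])
s=vision.camera('scene'); cv2.imwrite('pics/s7.png',cv2.convertScaleAbs(cv2.resize(s[20:220,110:360],None,fx=3,fy=3,interpolation=2),alpha=1.8))
"
```

```text
t 10.775 linear [4.459e+02 3.000e-01 2.600e+00] turn [0.0021 0.0013 0.0276]
0.04580392517992538
```

View pics/s7.png

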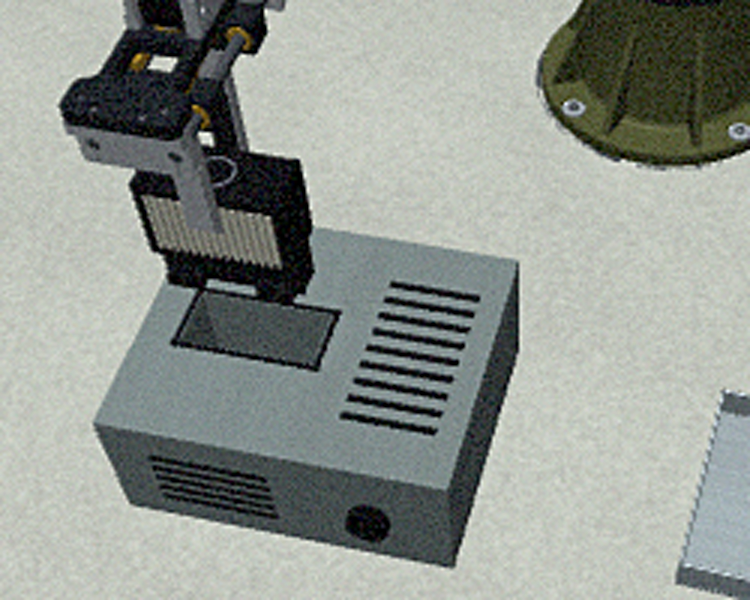

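The cartridge is clear of the bay and upright, with its feet visible. I'll carry it towards the tray at a moderate pace.

Call:
play_rows:
  moves:
    - {"claw":0.3,"linear":[10,0,0],"turn":[0,0,0]}
    - {"claw":0.3,"linear":[30,0,0],"turn":[0,0,0]}
    - {"claw":0.3,"linear":[58,0,1],"turn":[0,0,0.005]}
    - {"claw":0.3,"linear":[88,0,1],"turn":[0,0,0.008]}
    - {"claw":0.3,"linear":[118,0,1],"turn":[0,0,0.01]}
    - {"claw":0.3,"linear":[148,0,1],"turn":[0.001,0.001,0.01]}
    - {"claw":0.3,"linear":[178,0,1],"turn":[0.001,0.001,0.012]}
    - {"claw":0.3,"linear":[208,0,1],"turn":[0.001,0.001,0.014]}

```text
time_s: 11.82
ee_pos: [0.4841, -0.0338, 0.192]
eef_rot: [3.141, 0.0, 1.544]
force: [1.1, 0.2, -0.8]
grip_width: 0.0459
```

Call:
play_rows:
  moves:
    - {"claw":0.3,"linear":[30,0,0],"turn":[0,0,0.003]}
    - {"claw":0.3,"linear":[60,0,0],"turn":[0,0,0.005]}
    - {"claw":0.3,"linear":[90,0,0],"turn":[0,0,0.008]}
    - {"claw":0.3,"linear":[120,0,0],"turn":[0,0,0.01]}
    - {"claw":0.3,"linear":[150,0,0],"turn":[0,0,0.01]}
    - {"claw":0.3,"linear":[180,0,0],"turn":[0,0,0.012]}
    - {"claw":0.3,"linear":[205,0,0],"turn":[0,0,0.014]}
    - {"claw":0.3,"linear":[220,0,0],"turn":[0,0,0.014]}

```text
time_s: 12.82
ee_pos: [0.4889, 0.1878, 0.1914]
eef_rot: [3.141, 0.001, 1.532]
force: [-0.4, -0.4, -0.2]
grip_width: 0.0457
```

```bash
python3 -c "
from h import *
to([.488,.202,.0315],1.53); print(get_obs()['grip_width'])
s=vision.camera('scene'); cv2.imwrite('pics/s8.png',cv2.convertScaleAbs(cv2.resize(s[60:260,260:510],None,fx=3,fy=3,interpolation=2),alpha=1.8))
"
```

```text
t 12.825 linear [ 14.2  -1.5 159.9] turn [0.0001 0.0006 0.0018]
0.04572061396507771
```

View pics/s8.png

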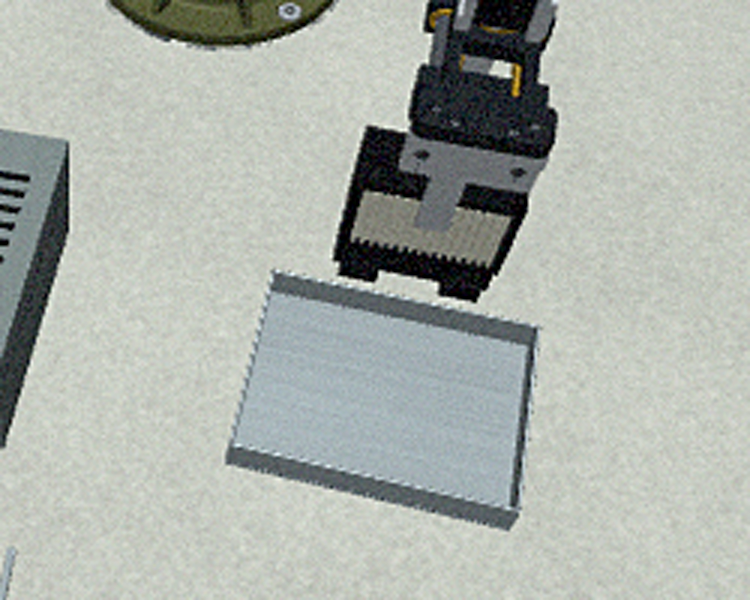

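The cartridge hangs upright above the tray's near region. Its underside is at TCP z − 0.026, so it should land at TCP z of about 0.029. Descending.

Call:
play_rows:
  moves:
    - {"claw":0.3,"linear":[7,-1,15],"turn":[0,0,0.002]}
    - {"claw":0.3,"linear":[14,-1.5,40],"turn":[0,0,0.002]}
    - {"claw":0.3,"linear":[14,-1.5,70],"turn":[0,0,0.002]}
    - {"claw":0.3,"linear":[14,-1.5,100],"turn":[0,0,0.002]}
    - {"claw":0.3,"linear":[14,-1.5,125],"turn":[0,0,0.002]}
    - {"claw":0.3,"linear":[14,-1.5,142],"turn":[0,0,0.002]}
    - {"claw":0.3,"linear":[14,-1.5,150],"turn":[0,0,0.002]}
    - {"claw":0.3,"linear":[14,-1.5,150],"turn":[0,0,0.002]}

```text
time_s: 13.88
ee_pos: [0.4881, 0.2026, 0.0414]
eef_rot: [-3.142, 0.0, 1.53]
force: [-0.5, -0.3, -1.4]
grip_width: 0.0456
```

```bash
python3 -c "
from h import *
to([.488,.202,.0286],1.53); print(get_obs()['grip_width'])
s=vision.camera('scene'); cv2.imwrite('pics/s9.png',cv2.convertScaleAbs(cv2.resize(s[60:260,260:510],None,fx=3,fy=3,interpolation=2),alpha=1.8))
"
```

```text
t 13.875 linear [-0.6 -0.1 12.8] turn [-0.      0.0003 -0.0001]
0.04559838868121946
```

View pics/s9.png

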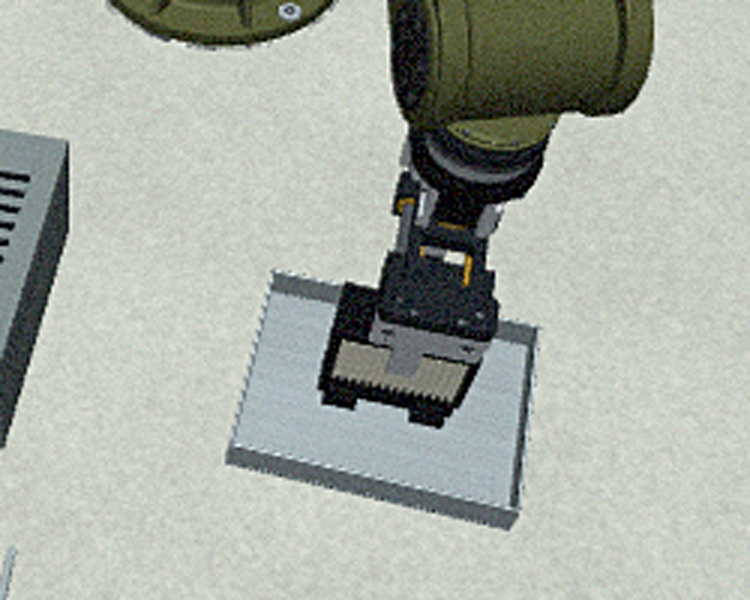

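It is centred in the tray, with the feet just above the floor. Lowering gently.

Call:
play_rows:
  moves:
    - {"claw":0.3,"linear":[0,0,4],"turn":[0,0,0]}
    - {"claw":0.3,"linear":[0,0,8],"turn":[0,0,0]}
    - {"claw":0.3,"linear":[0,0,10.5],"turn":[0,0,0]}
    - {"claw":0.3,"linear":[0,0,10.5],"turn":[0,0,0]}

```text
time_s: 14.42
ee_pos: [0.4883, 0.2027, 0.0312]
eef_rot: [3.141, 0.0, 1.53]
force: [-0.3, 0.2, -1.3]
grip_width: 0.0459
```

Call:
play_rows:
  moves:
    - {"claw":0.3,"linear":[0,0,1],"turn":[0,0,0]}
    - {"claw":0.3,"linear":[0,0,1.5],"turn":[0,0,0]}
    - {"claw":0.3,"linear":[0,0,1.5],"turn":[0,0,0]}

```text
time_s: 14.8
ee_pos: [0.4884, 0.2027, 0.0298]
eef_rot: [3.141, 0.0, 1.53]
force: [0.3, -0.7, -0.2]
grip_width: 0.0462
```

Call:
play_rows:
  moves:
    - {"claw":0.3,"linear":[0,0,1],"turn":[0,0,0]}
    - {"claw":0.3,"linear":[0,0,1],"turn":[0,0,0]}

```text
time_s: 15.05
ee_pos: [0.4884, 0.2027, 0.0288]
eef_rot: [3.141, 0.0, 1.53]
force: [0.5, -0.4, -2.0]
grip_width: 0.0457
```

Call:
play_rows:
  moves:
    - {"claw":0.3,"linear":[0,0,1],"turn":[0,0,0]}
    - {"claw":0.3,"linear":[0,0,1],"turn":[0,0,0]}

```text
time_s: 15.3
ee_pos: [0.4884, 0.2027, 0.0287]
eef_rot: [3.141, -0.0, 1.53]
force: [-4.5, -1.9, 10.6]
grip_width: 0.0458
```

Call:
play_rows:
  moves:
    - {"claw":0.3,"linear":[0,0,1],"turn":[0,0,0]}
    - {"claw":0.3,"linear":[0,0,1],"turn":[0,0,0]}

```text
time_s: 15.55
ee_pos: [0.4884, 0.2028, 0.0286]
eef_rot: [3.141, -0.0, 1.53]
force: [-5.4, -1.9, 13.2]
grip_width: 0.046
```

Touchdown at 0.0287, as predicted. I'll ease off slightly and then open.

Call:
play_rows:
  moves:
    - {"claw":0.3,"linear":[0,0,0],"turn":[0,0,0]}
    - {"claw":0.6,"linear":[0,0,0],"turn":[0,0,0]}
    - {"claw":0.9,"linear":[0,0,0],"turn":[0,0,0]}
    - {"claw":0.9,"linear":[0,0,0],"turn":[0,0,0]}
    - {"claw":0.9,"linear":[0,0,0],"turn":[0,0,0]}
    - {"claw":0.9,"linear":[0,0,0],"turn":[0,0,0]}

```text
time_s: 16.3
ee_pos: [0.4885, 0.2028, 0.0287]
eef_rot: [3.14, -0.0, 1.53]
force: [0.8, -0.2, 0.2]
grip_width: 0.0844
```

Call:
play_rows:
  moves:
    - {"claw":0.9,"linear":[0,0,-10],"turn":[0,0,0]}
    - {"claw":0.9,"linear":[0,0,-30],"turn":[0,0,0]}
    - {"claw":0.9,"linear":[0,0,-60],"turn":[0,0,0]}
    - {"claw":0.9,"linear":[0,0,-100],"turn":[0,0,0]}
    - {"claw":0.9,"linear":[0,0,-140],"turn":[0,0,0]}
    - {"claw":0.9,"linear":[0,0,-160],"turn":[0,0,0]}
    - {"claw":0.9,"linear":[0,0,-160],"turn":[0,0,0]}

```text
time_s: 17.18
ee_pos: [0.4888, 0.203, 0.1904]
eef_rot: [3.138, -0.001, 1.53]
force: [0.8, -0.6, 0.7]
grip_width: 0.0845
```

Call:
play_rows:
  moves:
    - {"claw":0.9,"linear":[-40,0,-20],"turn":[0,0,0]}
    - {"claw":0.9,"linear":[-80,0,-20],"turn":[0,0,0]}
    - {"claw":0.9,"linear":[-120,0,-20],"turn":[0,0,0]}
    - {"claw":0.9,"linear":[-150,0,-20],"turn":[0,0,0]}
    - {"claw":0.9,"linear":[-150,0,-20],"turn":[0,0,0]}

```text
time_s: 17.8
ee_pos: [0.4823, 0.0518, 0.2093]
eef_rot: [3.139, -0.001, 1.528]
force: [-0.9, -0.0, 0.8]
grip_width: 0.0843
```

```bash
python3 -c "
from h import *
o=get_obs();print(o['time_s'],o['force'],o['joint_vel'].round(3))
cv2.imwrite('pics/s10.png',cv2.convertScaleAbs(vision.camera('scene'),alpha=1.8))
cv2.imwrite('pics/t10.png',cv2.convertScaleAbs(vision.camera('top'),alpha=1.8))
"
```

```text
17.8 [-0.85786306 -0.02368292  0.83948445] [ 0.048  0.009 -0.016  0.006  0.003  0.034]
```

View pics/s10.png

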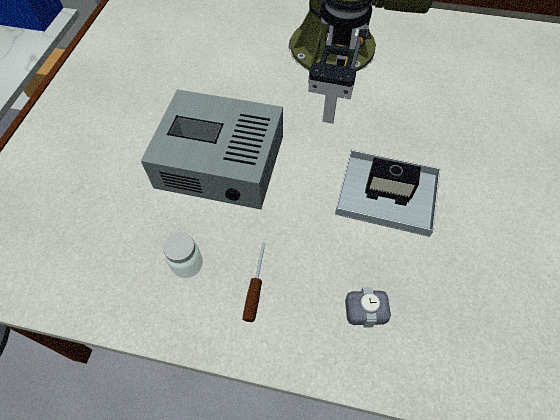

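View pics/t10.png

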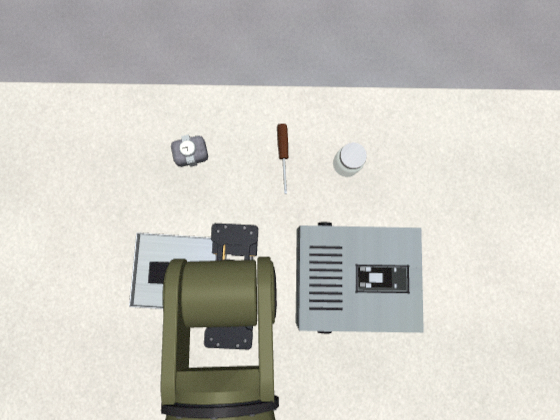

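The cartridge stands upright in the tray (ring at scene (396, 171)). The bay is empty, and the jar, screwdriver and pillow are at their original pixels. I'll let the arm settle, do one last check, and hand in.

Call:
play_rows:
  moves:
    - {"claw":0.9,"linear":[0,0,0],"turn":[0,0,0]}
    - {"claw":0.9,"linear":[0,0,0],"turn":[0,0,0]}
    - {"claw":0.9,"linear":[0,0,0],"turn":[0,0,0]}

```text
time_s: 18.27
ee_pos: [0.4824, 0.0538, 0.2095]
eef_rot: [3.139, -0.001, 1.53]
force: [0.1, 0.1, -0.5]
grip_width: 0.0848
```

```bash
python3 -c "
from h import *
from station import hand_in
print(ray('scene',(396,171),.093), get_obs()['time_s'])
a=cv2.imread('pics/scene0.png');b=vision.camera('scene')
d=cv2.absdiff(a,b).max(2)
print('diff lower region',[int((d[y0:y1,x0:x1]>40).sum()) for x0,x1,y0,y1 in ((155,215,225,285),(235,275,235,330),(335,400,280,335))])
print(hand_in())"
```

```text
[0.48892584 0.20524605 0.093     ] 18.275
diff lower region [0, 0, 0]
the job is handed in; nothing more can be done
None
```

The cartridge was pushed down until the latch let go and it sprang up. I then pulled it out and stood it upright in the steel tray. The job was handed in at about 18.3 s of the 48 s allowed.

- **Push:** I pressed on the ring about 9–10 mm deep at around 5 N, with no hard-stop force seen. The pleats showed above the bay afterwards.
- **Grip and placing:** The fingers stopped at 45.9 mm, matching the 46 mm block, and I lifted it straight up. It touched the tray floor at the predicted height, with about 13 N on the wrist before I let go.
- **Last checks:** The ring measures (0.489, 0.205), within 3 mm of my estimate of the tray centre at (0.488, 0.202). The bay is empty. The jar, pillow and screwdriver showed no image change, and the gripper was clear and unloaded.
- **Disagreement:** The real fingertips ended about 36 mm short of the stated TCP. I found this in the images and by touch at the push, and used the true tip height for the grip and placing.

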